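Lower the ratchet hold-down onto the rail

TASK

Clamp the piece of DIN rail that lies on the anvil of the bench clamp: press the pad of the ratchet pawl down until the pawl is free of the teeth, then push the raised arm down past the teeth until its rubber foot rests on the rail. Only press and push with the fingers - nothing is to be gripped or lifted, and the pawl is not to be overpowered. Leave the pawl free and the rail lying where it is, do not disturb the other things on the table, and end clear of everything.

Things in the scene. Friction and masses are not known exactly. Their poses are not given: they have to be found in the camera images.
- clamp: the bench rail clamp, bolted down: dark steel base 270 x 84 x 12 mm with a ratchet hinge, a raised arm and an anvil. Origin on the table top, straight under the arm's hinge; z up; its own x axis points horizontally from the hinge along the arm's side, to the anvil (centre at x = 115 mm); the pawl lies on the -x side. The clamp stands roughly across the robot's front, arm to the robot's left.
- holdarm_hinge (a point): centre of the arm's hinge, 72 mm above the table; the hinge axis is horizontal, along the clamp's y. Axes as the clamp's
- holdarm_grip (a point): middle of the top face of the arm's black rubber grip, 172 mm along the arm from the hinge and 10 mm off the arm's centre line; the grip is 72 mm long (from 136 to 208 mm from the hinge), 22 mm wide and 20 mm thick. Its x axis runs along the arm away from the hinge, its z axis out of the top face
- holdarm (a joint): arm angle, rad: 0 = fully raised, 55 degrees above level; grows as the arm is pushed down; 0.96 = level, with the rubber foot under the arm (115 mm from the hinge) resting on the rail; hard stop at 0.99. While the pawl is in the teeth the arm stops at about 0.21 and only springs a little further (to about 0.26 under 30 N). It is stiff (about 0.6 N m of friction, so roughly 2 to 5 N at the grip) and stays where it is left
- pawl_pivot (a point): pivot of the pawl, 78 mm from the arm's hinge on the side away from the arm, 104 mm above the table; axis along the clamp's y
- pawl_pad (a point): centre of the top face of the pawl's thumb pad, a ribbed dark steel plate 30 x 36 mm (along the clamp's x and y), 70 mm behind the pawl's pivot (away from the arm), 137 mm above the table before it is pressed; nothing lies under it for 100 mm
- pawl (a joint): pawl angle, rad: 0 = hook in the ratchet teeth; grows as the pad is pressed down (the hook at the other end rises); clear of the teeth above 0.14; stop at 0.30, with the pad 21 mm lower. It is stiff (about 4 N at the pad) and stays where it is left
- rail: zinc DIN rail offcut, 35 x 118 x 8 mm, loose, lying across the anvil under the arm's foot between two low lips; origin at the centre of its underside, 32 mm above the table; its length is along its y
- tape_measure: red tape measure, 63 x 74 x 43 mm, loose bystander on the table near the clamp; origin at the centre of its underside
- breaker: white single-pole breaker, 80 x 17 x 66 mm, loose bystander on the table near the clamp; origin at the centre of its underside
- contactor: black and white contactor, 76 x 45 x 70 mm, loose bystander on the table near the clamp; origin at the centre of its underside
- side_cutter: side cutter with red handles, 66 x 138 x 14 mm, loose bystander on the table near the clamp; origin at the centre of its underside
- screw_tin: low round tin of screws, 66 mm across, 27 mm high, loose bystander on the table near the clamp; origin at the centre of its underside
- hex_keys: red folding hex-key set, 26 x 85 x 20 mm, loose bystander on the table near the clamp; origin at the centre of its underside

How it is judged:
On the way, in this order (a step that is already met when the one before it is completed fails the run):
1. the pawl is pressed free while the arm is still up (value of joint pawl above 0.17 rad and value of joint holdarm below 0.3 rad), for 0.1 s.
2. the arm is pushed down past the teeth onto the rail (value of joint holdarm above 0.935 rad), for 0.1 s.
At the end, for the whole second after the job is handed in: the arm is down and at rest with its foot on the rail (arm joint above 0.935 rad), the pawl is still free (above 0.14 rad), the rail lies on the anvil within 12 mm of where it was, and no bystander has moved by more than 30 mm (value of joint holdarm above 0.935 rad and velocity of joint holdarm below 0.05 rad/s and value of joint pawl above 0.14 rad and z of rail in the frame of clamp below 0.036 m and distance of rail from where it was at the start of the episode below 0.012 m and distance of each of tape_measure, breaker, contactor, side_cutter, screw_tin, hex_keys from where it was at the start of the episode below 0.03 m); the robot touches nothing.
It fails at once if the clamp is pushed with the robot's arm or gripper body instead of the fingers (contact force between the arm and clamp above 5 N).
It fails at once if the arm is forced over the engaged pawl (value of joint holdarm above 0.32 rad and value of joint pawl below 0.1 rad).
It fails at once if the rail is lifted off the anvil (z of rail in the frame of clamp above 0.044 m).
It fails at once if the rail is shifted on the anvil (distance of rail from where it was at the start of the episode above 0.015 m).
It fails at once if a bystander is moved, lifted or knocked over (distance of any of tape_measure, breaker, contactor, side_cutter, screw_tin, hex_keys from where it was at the start of the episode above 0.03 m).
It also fails if it takes over 48 s, if anything falls off the work surface, if the arm or the gripper's body presses on something with over 40 N, if the wrist force passes 120 N, or if a joint passes its speed limit or range.

ROBOT

A 6-joint arm with a two-finger parallel gripper is mounted at the origin on a cart in front of the work surface, level with it; the furniture and walls round the work are solid. World frame = base frame: x ahead of the robot, y to its left, z up, the work surface at z = 0. Lengths are in m, angles in rad, forces in N, time in s.
With the tool pointing down it reaches from about 0.3 to 0.875 m from the base axis. Payload 6.4 kg.
Tool frame: the origin (TCP) lies between the finger pads; the fingertips stand 8 mm ahead of it and the grasp point (between the pads) lies 11 mm behind it (ctrl.finger_overhang is the distance from the TCP to the fingertips, in m); z points along the fingers, y is the line along which they close (so a half turn about z gives the same grasp; the last joint's range is limited). The gripper opens to 85 mm and grips with 20 to 120 N. Pads are 22 mm wide; open, the fingers measure 114 mm over their backs; the gripper's body (76 mm by 85 mm) begins 54 mm behind the grasp point. The pads swing forward as they close: fully open they stand 13 mm farther back than shut.
Start: joints at [-1.416, 0.181, 1.607, -0, 1.354, -0.206], TCP at [0.203, -0.538, 0.239] pointing down, gripper open.
Joint ranges: [-2.99, 2.99], [-0.89, 2.07], [0.3, 2.58], [-1.14, 4.28], [0, 2.63], [-3.12, 3.12]. Speed limits (rad/s): [2.57, 2.57, 3.01, 3.14, 3.14, 3.14].

INTERFACE

Orientations are given as a unit quaternion [w, x, y, z].
In Python, from bench import ctrl, camera gives the robot as it stands.
- The arm moves only by the shell command python3 -m pendant 'ROWS' [OPENING]. ROWS is JSON, a list of rows, each a list of 6 numbers: the shift along the world's x, y, z normalised to -1 to 1, where 1 is 200 mm, then the turn, a rotation vector about the world's x, y, z normalised to -1 to 1, where 1 is pi/2 rad. In form: [[dx, dy, dz, rx, ry, rz], ...]. A call has exactly 10 rows; each row shifts and turns the commanded pose from where the row before left it; what a row does not reach is not made up. A row lasts 1/8 s, in which the tool goes at most 62.5 mm and 10.7 degrees, less where a joint would pass 70% of its speed; a pose out of reach is approached as far as the arm can. A call with a number of a shift or a turn outside -1 to 1 is refused whole. A call with a gripper value outside its range is refused whole. OPENING is the opening, from -1 (shut) to 1 (fully open), set as the call begins (- or left out, the last holds). The fingers move at their own pace and stop on an object; the grip force is fixed at half the most. Time passes only in rows, so rows that do not move let the fingers close, or fill a call up. It gives the time, the measured TCP pose, the force, the opening and the grip force at its end, in the units of the state.
- ctrl.get_obs(): the state, without advancing time (a new reading comes with each control period).
- camera(name): name is "side" or "top"; returns a dict with "color" (384x512x3 uint8, blue, green, red), "fx", "fy", "cx", "cy" (pixels), "distortion" ([k1, k2, p1, p2, k3] as OpenCV has them; the pictures are not rectified), "xyz" and "rotation" of the camera in the world. Camera axes: x right, y down, z forward; pixel columns grow to the right and rows downward; lengths in m; the calibration is good to about 2 mm. A picture is of the moment at which its call begins. There is no depth.
- ctrl.hand_in(): hands the job in; it is judged then, once.
The state is a dict: "time_s": time; "q": joint angles; "dq": joint speeds; "joint_efforts": joint torques, N m; "eef_pos": TCP position; "eef_rot": TCP orientation; "wrist_force": force on the tool from outside, world axes, zero at the start; "torque": the same for the moment, N m; "opening": opening from 0.0 (shut) to 1.0 (fully open); "grasp_force": force on a finger pad.
Only numpy, scipy, OpenCV 4.12 (cv2) and the standard library are available. Lean on these libraries where they do the work, as an engineer would, in place of code of your own. Each camera call takes 0.05 s, during which the arm holds its last target. There are 200 camera calls.

## Working session

There is one attempt and no reset: what is moved stays moved. The work goes in short steps, Python scripts to look and compute and a shell command to move; the robot and the scene stay as the last step left them, time stands still between calls to the robot, and variables do not carry over. Pictures are saved under pics/ and viewed, at most 10 in all, crops included, and the job is handed in when it is done.

```bash
mkdir -p pics; python3 - <<'E'
from bench import ctrl,camera
import cv2,pickle
o=ctrl.get_obs();print(o,ctrl.finger_overhang)
for n in("side","top"):
    c=camera(n);pickle.dump(c,open(n+".pkl","wb"));cv2.imwrite(f"pics/{n}0.png",cv2.resize(c["color"],(800,600),interpolation=cv2.INTER_CUBIC))
    print({k:v for k,v in c.items() if k!="color"})
E
```

```text
{'time_s': 0.0, 'q': array([-1.41626941e+00,  1.81522793e-01,  1.60799704e+00, -1.20251974e-05,
        1.35379992e+00, -2.06303255e-01]), 'dq': array([-0.00063896,  0.0007694 ,  0.00086462,  0.0005101 ,  0.00126473,
        0.00031559]), 'joint_efforts': array([ 4.94397882e-04, -4.44866073e+01, -3.51340520e+01, -3.72137592e-04,
        8.95840436e-03, -4.20328774e-06]), 'eef_pos': array([ 0.20293172, -0.53743028,  0.2383997 ]), 'eef_rot': array([-8.63411432e-04,  9.83768695e-01,  1.79439151e-01,  1.64846928e-05]), 'wrist_force': array([0.42405346, 0.05356911, 0.7414347 ]), 'torque': array([-0.02285702,  0.00688802, -0.03652436]), 'grasp_force': 0.0, 'opening': 0.9966693357198696} 0.008
{'fx': 437.48634448735424, 'fy': 437.48634448735424, 'cx': 258.85298497571273, 'cy': 200.12021023781327, 'distortion': array([-0.096747,  0.      ,  0.      ,  0.      ,  0.      ]), 'xyz': array([0.09430196, 1.00182936, 0.72806129]), 'rotation': array([ 0.1150701 , -0.20364764,  0.84704226, -0.47729018])}
{'fx': 400.1643463513652, 'fy': 400.1643463513652, 'cx': 251.7755142179756, 'cy': 185.97244140773023, 'distortion': array([-0.0149805,  0.       ,  0.       ,  0.       ,  0.       ]), 'xyz': array([0.41514001, 0.13061877, 0.97613429]), 'rotation': array([ 0.04923705, -0.70222889,  0.70982639, -0.02442952])}
```

View pics/top0.png

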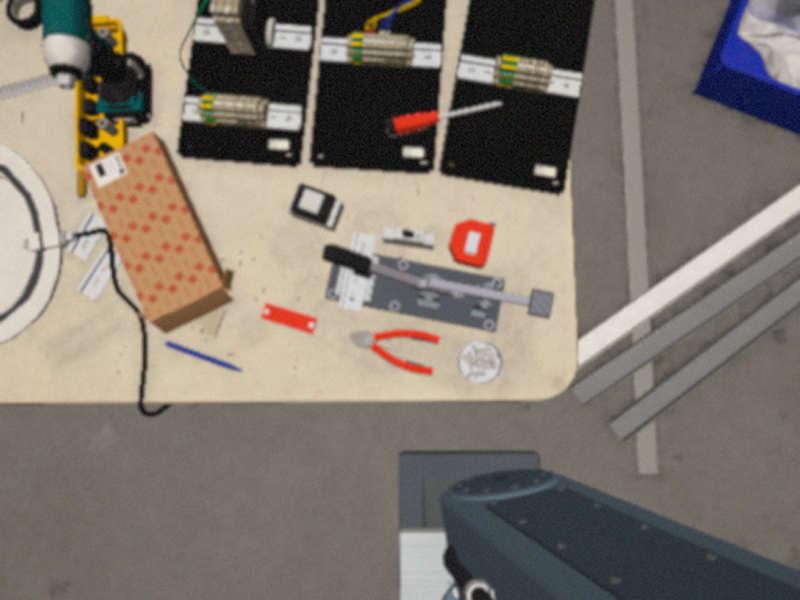

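View pics/side0.png

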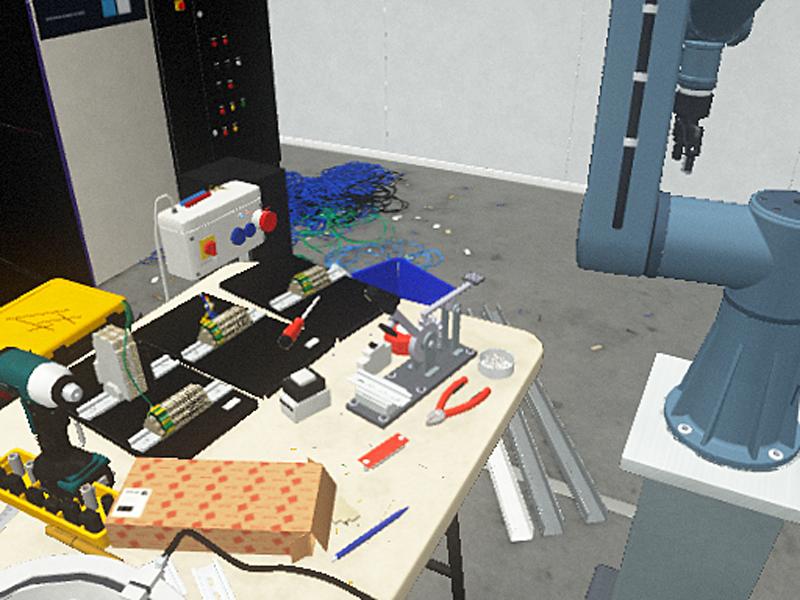

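The top view shows the pad near (541,302) and the grip near (347,260). In the side view the pad is near (474,279) and the arm points toward that camera. Next I'll enlarge crops of both.

```bash
python3 - <<'E'
import cv2,pickle
for n,(x,y,w,h) in dict(top=(195,145,170,105),side=(215,165,110,110)).items():
    c=pickle.load(open(n+".pkl","rb"))["color"][y:y+h,x:x+w]
    s=4.7 if n=="top" else 5.4
    cv2.imwrite(f"pics/{n}_c.png",cv2.resize(c,None,fx=s,fy=s,interpolation=cv2.INTER_CUBIC))
E
```

```text
(no output)
```

View pics/top_c.png

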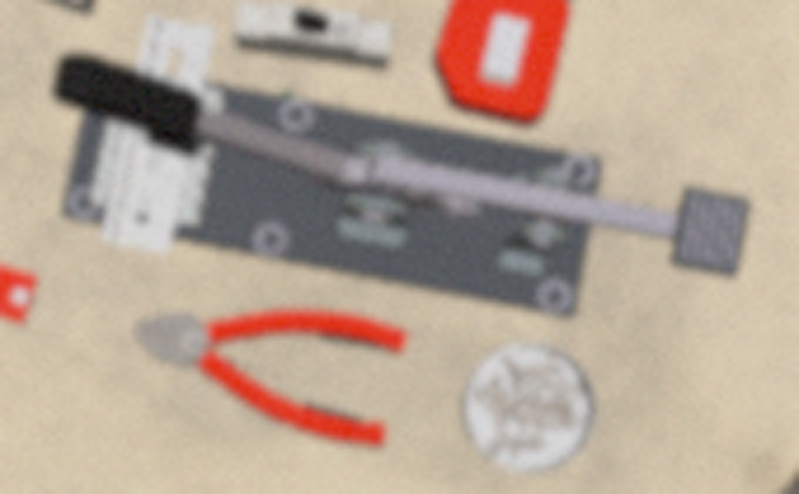

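View pics/side_c.png

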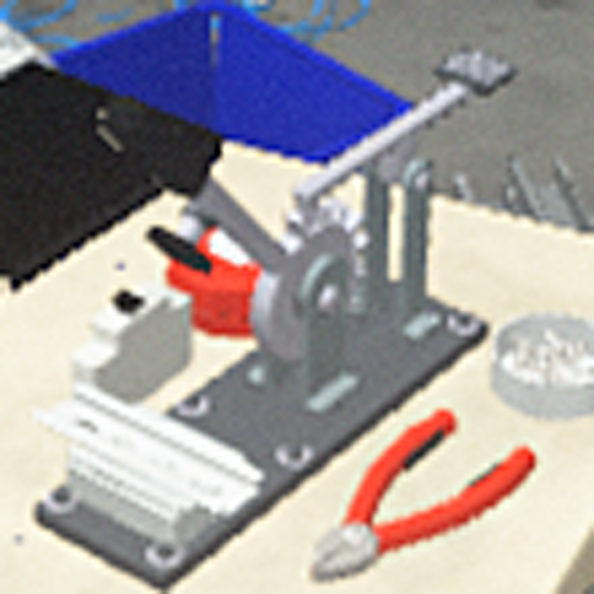

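The top crop shows base corners at (600,157), (573,315) and (66,215), with the pad centre at (711,231). In the side crop the pad centre is (476,67), with base corners at (487,325), (165,590) and (35,515). I'll fit the clamp pose to these.

```bash
cat > h.py <<'E'
import numpy as np,cv2,pickle
from scipy.spatial.transform import Rotation as R
def proj(c,P):
    q=c["rotation"];M=R.from_quat([q[1],q[2],q[3],q[0]]).as_matrix().T
    K=np.array([[c["fx"],0,c["cx"]],[0,c["fy"],c["cy"]],[0,0,1]])
    return cv2.projectPoints(np.atleast_2d(P).astype(float),cv2.Rodrigues(M)[0],-M@c["xyz"],K,c["distortion"])[0][:,0]
T=lambda p:np.array(p)/4.7+[195,145]
S=lambda p:np.array(p)/5.4+[215,165]
top=pickle.load(open("top.pkl","rb"));side=pickle.load(open("side.pkl","rb"))
def w(p,P): # clamp->world, p=(x,y,yaw)
    P=np.atleast_2d(P).astype(float);return R.from_euler('z',p[2]).apply(P)+[p[0],p[1],0]
E
python3 - <<'E'
from h import *
from scipy.optimize import least_squares
def model(p):
    b=p[3];B=lambda sx,sy:[b+sx*.135,sy*.042,.012]
    P=[B(-1,-1),B(-1,1),B(1,1),B(1,-1),[-.148,0,.137]]
    return w(p,P)
# +x clamp -> image left ; +y world left... top cam image left=+y world, up=+x world ; clamp y=-world x => image down
mt=T([[600,157],[573,315],[66,215],[85,92],[711,231]])
ms=S([[487,325],[165,590],[35,515],[476,67]])
def f(p):
    P=model(p);a=proj(top,P)
    best=proj(side,P[[0,1,2,3,4]])
    return a,best
# yaw ~ +90deg: clamp x->world +y, clamp y-> world -x
def res(p):
    a,s=f(p);return np.r_[(a-mt).ravel(),(s[[1,2,3,4]]-ms).ravel()]
r=least_squares(res,[.45,.1,1.5,.0],loss='soft_l1')
p=r.x;print(p,np.degrees(p[2]));print(res(p).reshape(-1,2).round(1))
np.save("p.npy",p[:3])
for th in(55,):
    t=np.radians(th);
    for nm,(l,o) in dict(grip=(.172,.01),gend=(.208,0.01),gin=(.136,.01)).items():
        W=w(p,[l*np.cos(t)-o*np.sin(t),0,.072+l*np.sin(t)+o*np.cos(t)]);print(nm,W,(proj(top,W)-[195,145])*4.7,(proj(side,W)-[215,165])*5.4)
print("pad",w(p,[-.148,0,.137]))
E
```

```text
[0.51194656 0.10755261 1.37991064 0.0265301 ] 79.06305605376939
[[-0.2 -0.1]
 [-0.2  0.6]
 [-2.5  1.9]
 [ 0.1 -5.6]
 [ 0.  -0.2]
 [ 0.3 -0.6]
 [ 0.8 -1.3]
 [-0.3 -0.6]
 [-0.2 -0.3]]
grip [[0.5291101  0.19637311 0.21862992]] [[169.35124552 109.54142987]] [[190.31797733 103.5935459 ]]
gend [[0.53302776 0.21664681 0.24811939]] [[111.31373281  89.31738573]] [[159.45719173  62.16864294]]
gin [[0.52519244 0.17609941 0.18914044]] [[223.28157414 128.3356718 ]] [[219.51806948 142.79129336]]
pad [[ 0.48386674 -0.0377592   0.137     ]]
```

```bash
python3 - <<'E'
from h import *
p=np.load("p.npy")
for th in(55,52,49,46,43,40):
    t=np.radians(th);P=[]
    for l,o in((.208,0.01),(.136,.01),(.136,-.01)):
        P.append([l*np.cos(t)-o*np.sin(t),0,.072+l*np.sin(t)+o*np.cos(t)])
    W=w(p,P);print(th,((proj(top,W)-[195,145])*4.7).round().tolist(),((proj(side,W)-[215,165])*5.4).round().tolist())
E
```

```text
55 [[111.0, 89.0], [223.0, 128.0], [187.0, 125.0]] [[159.0, 62.0], [220.0, 143.0], [197.0, 179.0]]
52 [[91.0, 88.0], [210.0, 127.0], [176.0, 125.0]] [[146.0, 82.0], [211.0, 155.0], [190.0, 193.0]]
49 [[71.0, 87.0], [197.0, 126.0], [165.0, 124.0]] [[133.0, 104.0], [203.0, 168.0], [183.0, 207.0]]
46 [[54.0, 86.0], [185.0, 125.0], [155.0, 124.0]] [[121.0, 125.0], [196.0, 182.0], [176.0, 221.0]]
43 [[37.0, 85.0], [174.0, 125.0], [146.0, 124.0]] [[109.0, 148.0], [188.0, 195.0], [170.0, 235.0]]
40 [[22.0, 85.0], [163.0, 124.0], [138.0, 124.0]] [[98.0, 171.0], [181.0, 209.0], [164.0, 250.0]]
```

The pad is at about (0.484, -0.038), with the clamp yawed 79° and the arm raised roughly 52–55°, which matches the sizes given. I'll shut the gripper and move above the pad.

```bash
python3 -m pendant '[[0.13,0.24,0,0,0,0],[0.14,0.25,0,0,0,0],[0.14,0.25,0,0,0,0],[0.14,0.25,-0.04,0,0,0],[0.14,0.25,-0.04,0,0,0],[0.14,0.25,-0.04,0,0,0],[0.14,0.25,-0.04,0,0,0],[0.14,0.25,-0.04,0,0,0],[0.14,0.25,-0.04,0,0,0],[0.15,0.25,0,0,0,0]]' -1; python3 - <<'E'
from bench import camera
import cv2,numpy as np
a=camera("top")["color"][145:250,195:365];b=camera("side")["color"][140:250,250:350]
a=cv2.resize(a,None,fx=3,fy=3,interpolation=2);b=cv2.resize(b,None,fx=2.86,fy=2.864,interpolation=2)
cv2.imwrite("pics/a1.png",np.hstack([a[:min(len(a),len(b))],b[:min(len(a),len(b))]]))
E
```

```text
time_s: 1.35
eef_pos: [0.483, -0.038, 0.1904]
eef_rot: [-0.0, 0.984, 0.179, -0.001]
wrist_force: [1.3, 0.1, -0.2]
opening: 0.004
grasp_force: 0.0
```

View pics/a1.png

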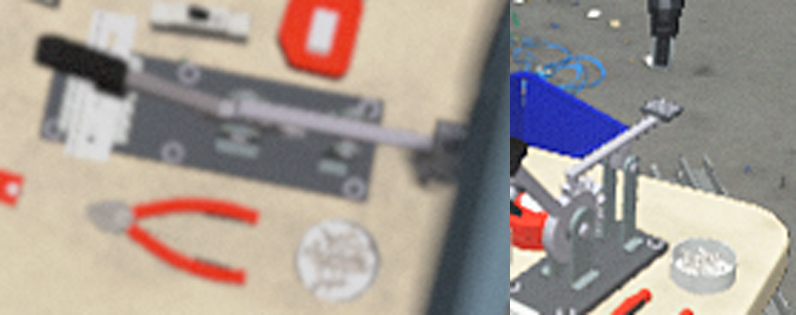

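In the side view the fingertips (659,66) sit right above the pad (660,108). Now I'll press down about 19 mm past contact.

```bash
python3 -m pendant '[[0,0,-0.07,0,0,0],[0,0,-0.07,0,0,0],[0,0,-0.06,0,0,0],[0,0,-0.02,0,0,0],[0,0,-0.02,0,0,0],[0,0,-0.02,0,0,0],[0,0,-0.02,0,0,0],[0,0,-0.02,0,0,0],[0,0,-0.02,0,0,0],[0,0,0,0,0,0]]'
```

```text
time_s: 2.7
eef_pos: [0.4842, -0.0414, 0.1283]
eef_rot: [0.001, 0.984, 0.179, 0.001]
wrist_force: [0.0, -3.7, 4.0]
opening: -0.003
grasp_force: 2.2
```

```bash
python3 -m pendant '[[0,0,-0.01,0,0,0],[0,0,0,0,0,0],[0,0,0.2,0,0,0],[0,0,0.2,0,0,0],[0,0,0.2,0,0,0],[0,0,0.22,0,0,0],[0.05,0.25,0,0,0,0],[0.05,0.25,0,0,0,0],[0.05,0.26,0,0,0,0],[0.05,0.25,0,0,0,0]]'; python3 - <<'E'
from bench import camera
import cv2,numpy as np
b=camera("side")["color"][130:250,205:335]
cv2.imwrite("pics/a2.png",cv2.resize(b,None,fx=5,fy=5,interpolation=2))
E
```

```text
time_s: 3.95
eef_pos: [0.523, 0.1641, 0.2892]
eef_rot: [-0.0, 0.984, 0.179, 0.0]
wrist_force: [1.0, -0.9, -0.3]
opening: -0.001
grasp_force: 0.0
```

View pics/a2.png

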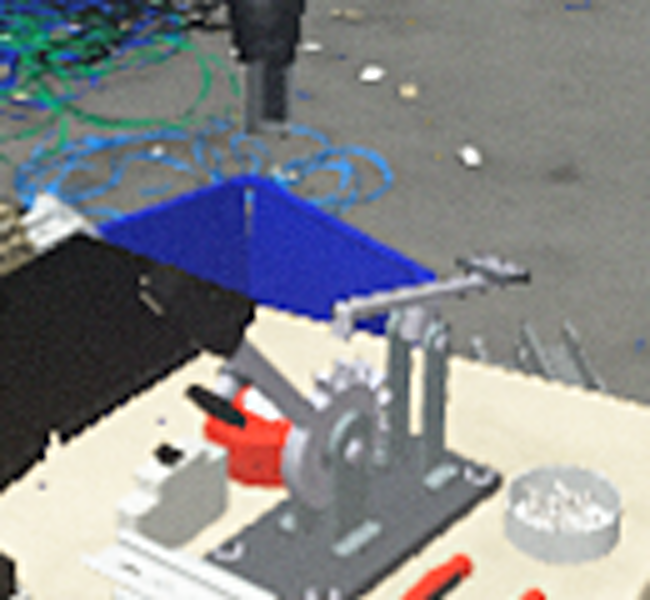

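The pawl has moved free: its pad at (500,268) is lower and the hook at (345,318) is above the teeth. Next I'll work out the arc for pushing the grip.

```bash
python3 - <<'E'
from h import *
p=np.load("p.npy");r,o=.172,.010
def tcp(d):
    t=np.radians(d);return w(p,[r*np.cos(t)-o*np.sin(t)-.0145,0,.072+r*np.sin(t)+o*np.cos(t)+.008])[0]
a=np.array([.523,.1641,.2892])
for d in list(range(62,1,-4))+[0,-1]:
    b=tcp(d);print(d,b.round(4),((b-a)/.2).round(3));a=b
E
```

```text
62 [0.5228 0.1639 0.2366] [-0.001 -0.001 -0.263]
58 [0.5249 0.1745 0.2312] [ 0.01   0.053 -0.027]
54 [0.5268 0.1846 0.225 ] [ 0.01   0.051 -0.031]
50 [0.5287 0.1943 0.2182] [ 0.009  0.049 -0.034]
46 [0.5305 0.2036 0.2107] [ 0.009  0.046 -0.038]
42 [0.5322 0.2122 0.2025] [ 0.008  0.043 -0.041]
38 [0.5337 0.2203 0.1938] [ 0.008  0.041 -0.044]
34 [0.5352 0.2278 0.1845] [ 0.007  0.037 -0.047]
30 [0.5365 0.2347 0.1747] [ 0.007  0.034 -0.049]
26 [0.5377 0.2408 0.1644] [ 0.006  0.031 -0.051]
22 [0.5387 0.2462 0.1537] [ 0.005  0.027 -0.053]
18 [0.5396 0.2509 0.1427] [ 0.005  0.023 -0.055]
14 [0.5404 0.2548 0.1313] [ 0.004  0.02  -0.057]
10 [0.541  0.2579 0.1197] [ 0.003  0.016 -0.058]
6 [0.5415 0.2602 0.1079] [ 0.002  0.012 -0.059]
2 [0.5417 0.2617 0.096 ] [ 0.001  0.008 -0.06 ]
0 [0.5418 0.2622 0.09  ] [ 0.     0.002 -0.03 ]
-1 [0.5419 0.2623 0.087 ] [ 0.     0.001 -0.015]
```

```bash
python3 -m pendant '[[0,0,-0.13,0,0,0],[0,0,-0.13,0,0,0],[0.01,0.053,-0.027,0,0,0],[0.01,0.051,-0.031,0,0,0],[0.009,0.049,-0.034,0,0,0],[0.009,0.046,-0.038,0,0,0],[0.008,0.043,-0.041,0,0,0],[0.008,0.041,-0.044,0,0,0],[0.007,0.037,-0.047,0,0,0],[0,0,0,0,0,0]]'; python3 - <<'E'
from bench import camera
import cv2,numpy as np
a=camera("top")["color"][145:250,195:365]
b=camera("side")["color"][140:250,205:335]
a=cv2.resize(a,(480,297),interpolation=2);b=cv2.resize(b,(700,592),interpolation=2)
b=cv2.resize(b,(351,297))
cv2.imwrite("pics/a3.png",np.hstack([a,b])[:,:800])
E
```

```text
time_s: 5.25
eef_pos: [0.5344, 0.2264, 0.1834]
eef_rot: [-0.0, 0.984, 0.18, -0.001]
wrist_force: [-0.7, -0.6, -0.2]
opening: -0.0
grasp_force: 0.0
```

View pics/a3.png

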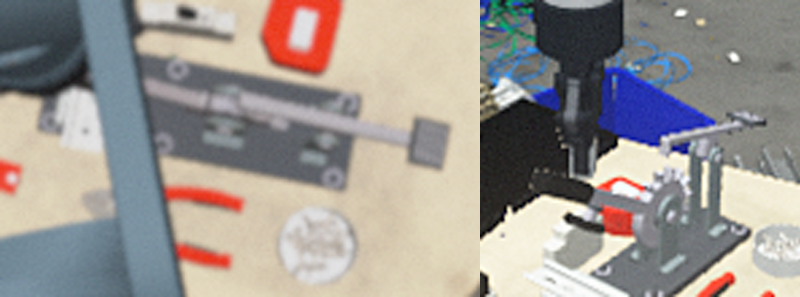

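The arm is moving down under the fingertip (tip at (583,175), grip at (565,185)), and the pawl is still free. I'll continue the arc down to the rail.

```bash
python3 -m pendant '[[0.007,0.037,-0.047,0,0,0],[0.006,0.032,-0.051,0,0,0],[0.005,0.027,-0.053,0,0,0],[0.005,0.023,-0.055,0,0,0],[0.004,0.02,-0.057,0,0,0],[0.003,0.016,-0.058,0,0,0],[0.002,0.012,-0.059,0,0,0],[0.001,0.008,-0.06,0,0,0],[0,0.002,-0.035,0,0,0],[0,0,0,0,0,0]]'
```

```text
time_s: 6.6
eef_pos: [0.5413, 0.2615, 0.0894]
eef_rot: [-0.0, 0.984, 0.179, -0.001]
wrist_force: [-0.3, 0.2, 2.1]
opening: -0.001
grasp_force: 1.1
```

```bash
python3 -m pendant '[[0,0,-0.01,0,0,0],[0,0,-0.01,0,0,0],[0,0,0,0,0,0],[0,0,0,0,0,0],[0,0,0,0,0,0],[0,0,0,0,0,0],[0,0,0,0,0,0],[0,0,0,0,0,0],[0,0,0,0,0,0],[0,0,0,0,0,0]]'
```

```text
time_s: 7.85
eef_pos: [0.5414, 0.2616, 0.0892]
eef_rot: [0.0, 0.984, 0.18, -0.0]
wrist_force: [-12.1, -2.8, 27.6]
opening: 0.0
grasp_force: 14.0
```

It has hit a firm stop: 28 N with no further motion at level height, so the foot is on the rail. I'll lift clear and check.

```bash
python3 -m pendant '[[0,0,0.02,0,0,0],[0,0,0.1,0,0,0],[0,0,0.2,0,0,0],[0,0,0.25,0,0,0],[0,0,0.25,0,0,0],[-0.1,-0.2,0.1,0,0,0],[-0.1,-0.25,0,0,0,0],[-0.1,-0.25,0,0,0,0],[-0.1,-0.25,0,0,0,0],[0,-0.25,0,0,0,0]]'; python3 -m pendant '[[0,-0.25,0,0,0,0],[0,-0.25,0,0,0,0],[0,-0.25,0,0,0,0],[0,-0.25,0,0,0,0],[0,-0.2,0,0,0,0],[0,0,0,0,0,0],[0,0,0,0,0,0],[0,0,0,0,0,0],[0,0,0,0,0,0],[0,0,0,0,0,0]]'; python3 - <<'E'
from bench import camera
import cv2,numpy as np
a=camera("top")["color"][120:250,175:365]
b=camera("side")["color"][160:280,205:335]
a=cv2.resize(a,(434,297),interpolation=2);b=cv2.resize(b,(322,297),interpolation=2)
cv2.imwrite("pics/a4.png",np.hstack([a,b]))
E
```

```text
time_s: 9.1
eef_pos: [0.4604, 0.0204, 0.2705]
eef_rot: [0.0, 0.984, 0.18, 0.0]
wrist_force: [1.0, 0.2, 0.8]
opening: -0.003
grasp_force: 0.0
time_s: 10.35
eef_pos: [0.4619, -0.218, 0.27]
eef_rot: [0.0, 0.984, 0.18, 0.0]
wrist_force: [0.3, -0.0, 0.6]
opening: 0.003
grasp_force: 0.0
```

View pics/a4.png

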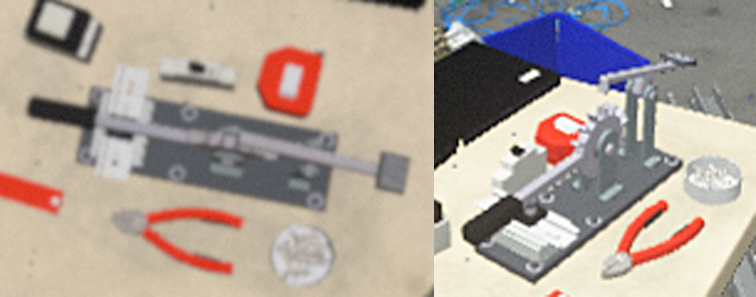

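The arm is level across the rail (grip at (60,110) in the top half). The pawl hook is up at (605,85), the rail and bystanders are where they were, and the robot is clear.

```bash
python3 -c "
from bench import ctrl
print(ctrl.hand_in())"
```

```text
the job is handed in; nothing more can be done
None
```

I handed the job in at about 10.5 s of the 48 s allowed: the pawl is pressed free, the clamp arm is level with its foot on the rail, nothing else looks moved, and the robot is clear; the hand-in returned no verdict.

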